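Run the dish stage to the marked stop

TASK

Slide the dish stage along its rail to the marked stop, the one with the round cross disc on top: with the fingertips press down the spring pad in the middle of the stage, which frees its brake, and keep it pressed while you push the stage along until it rests against that stop. Then let the pad come up again so that the brake holds the stage there. Do not force the stage along with the brake on, do not pick anything up, and leave the forceps, the tally counter and the dropper bottle where they are.

Things in the scene. Friction and masses are not known exactly. Their poses are not given: they have to be found in the camera images.
- rail: The fixed slide rail: a grey base plate 90 x 540 x 5 mm, on it two aluminium end blocks (38 mm high) and between them a flat steel bar 40 mm wide with ruled ticks; bar top 34 mm above the work surface. Origin: centre of the underside of the base plate. y runs along the rail; +x is the side where the dish is carried (away from the robot).
- stage (a joint): Position of the aluminium stage along the rail's +y, m; 0 = middle of the rail. Behind the rail the stage carries a fixed round dish (91 mm across, centre 90 mm to the rail's +x side of the pad). With the brake on, the stage resists a push of about 10 N; with the pad pressed it slides with 1 to 2 N and slight damping. It has no spring along the rail. The stops block it.
- pad (a joint): How far the spring pad is pressed down, m: 0 = up (brake on), 0.008 = fully down. It starts to sink at 12 N, takes about 14.5 N fully down and springs back by itself. Once it has sunk 1 mm the brake is free.
- pad_top (a point): Centre of the upper face of the black ribbed spring pad (48 mm across the rail, 50 mm along it) in the middle of the stage, 55 mm above the work surface when up; moves with stage and pad. At each end along the rail stands an aluminium ridge of the stage, inner face 27 mm from the pad's centre, outer face 42 mm, top 6 mm above the raised pad: fingertips in the pad can push against it. The other two sides are open.
- stage_mid (a point): Point of the stage above the middle of its pad, level with the ridge tops, 61 mm above the work surface; moves with the stage only. The stage's end faces lie 42 mm either way along the rail.
- marked_stop: The stop to go to: aluminium block 48 x 24 x 22 mm clamped on the bar, with a short stem and on it a white disc 30 mm across with a black cross, top 72 mm above the work surface. It may be at either end of the stage. Origin: centre of the block's underside, 34 mm above the work surface; axes as the rail's. Its faces lie 12 mm either way along the rail, so the stage touches it when stage_mid is 54 mm from the origin along the rail.
- plain_stop: The other stop, the same block without stem and disc, on the other side of the stage. Origin and axes as for the marked stop.
- forceps: Loose steel forceps, 132 mm long, lying in front of the rail. Origin: centre of the underside.
- tally_counter: Loose round tally counter, 61 mm long, 17 mm high, in front of the rail. Origin: centre of the underside.
- bottle_1: Loose brown dropper bottle, 34 mm across, 102 mm high, standing past the left end of the rail. Origin: centre of the underside.

How it is judged:
On the way, in this order (a step that is already met when the one before it is completed fails the run):
1. the pad is pressed down at least 1.5 mm while the stage still stands within 10 mm of its start (value of joint pad above 0.0015 m and distance of stage_mid from where it was at the start of the episode below 0.01 m), for 0.05 s.
2. with the pad pressed, the stage comes within 3 mm of the marked stop (value of joint pad above 0.0005 m and y of stage_mid in the frame of marked_stop between -0.057 and 0.057 m), for 0.05 s.
At the end, for the whole second after the job is handed in: The stage stands still within 3 mm of the marked stop, its pad fully up (less than 0.5 mm down), so the brake is on (y of stage_mid in the frame of marked_stop between -0.057 and 0.057 m and value of joint pad below 0.0005 m and velocity of joint stage between -0.005 and 0.005 m/s); the robot touches nothing.
It fails at once if the stage is forced along (faster than 20 mm/s, more than 6 mm from its start) with its brake on (value of joint pad below 0.0003 m and (velocity of joint stage above 0.02 m/s or velocity of joint stage below -0.02 m/s) and distance of stage_mid from where it was at the start of the episode above 0.006 m).
It fails at once if the forceps are moved more than 15 mm (distance of forceps from where it was at the start of the episode above 0.015 m).
It fails at once if the tally counter is moved more than 15 mm (distance of tally_counter from where it was at the start of the episode above 0.015 m).
It fails at once if the dropper bottle is moved more than 15 mm or tipped (distance of bottle_1 from where it was at the start of the episode above 0.015 m or angle between bottle_1's own z axis and vertical above 0.3 rad).
It also fails if it takes over 35 s, if anything falls off the work surface, if the arm or the gripper's body presses on something with over 40 N, if the wrist force passes 120 N, or if a joint passes its speed limit or range.

ROBOT

A 6-joint arm with a two-finger parallel gripper is mounted at the origin on a cart in front of the work surface, level with it; the furniture and walls round the work are solid. World frame = base frame: x ahead of the robot, y to its left, z up, the work surface at z = 0. Lengths are in m, angles in rad, forces in N, time in s.
With the tool pointing down it reaches from about 0.3 to 0.775 m from the base axis. Payload 14.6 kg.
Tool frame: the origin (TCP) lies at the very end of the fingers, on their centre line; the grasp point (between the pads) lies behind it (manip.tcp_to_grasp is the y of the grasp point in the tool frame, in m); y points along the fingers, x is the direction in which the jaws open and shut, and the axes are right-handed (so a half turn about y gives the same grasp; the last joint's range is limited). The gripper opens to 94 mm and grips with 3 to 60 N. Pads are 16 mm wide; open, the fingers measure 119 mm over their backs; the gripper's body (75 mm by 177 mm) begins 78 mm behind the grasp point.
Start: joints at [1.226, 0.3, 1.521, -0, 1.321, -0.067], TCP at [0.151, 0.529, 0.205] pointing down, gripper open.
Joint ranges: [-3.03, 3.03], [-0.79, 2.21], [0.23, 2.52], [-1.04, 4.18], [0, 3.07], [-2.55, 2.55]. Speed limits (rad/s): [2.22, 2.22, 2.57, 3.14, 3.14, 3.14].

INTERFACE

Orientations are given as a rotation vector (axis times angle).
In Python, from station import readout, eyes, ticket, look_for, trace, manip gives the robot as it stands. The module is installed in compiled form; this text tells all that it offers.
- The arm moves only by the tool servo_tool, never from a script. Its argument "moves" is a list that holds one entry, the list of rows, each a list of 4 numbers: the shift along the tool's x, y, z scaled (see below), then the turn about the tool's y scaled (see below). In form: [[[dx, dy, dz, spin], ...]]. A call has 1 to 12 rows; each row shifts and turns the pose as measured when the row begins, along the tool's axes as they then stand; what a row does not reach is not made up. The controller multiplies each number of a shift by 0.025 m and each number of a turn by 0.15 rad. A row lasts 1/10 s, in which the tool goes at most 50 mm and 8.59 degrees, less where a joint would pass 70% of its speed; a pose out of reach is approached as far as the arm can. A call with a number of a shift or a turn outside -1 to 1 is refused whole. A call with a gripper value outside its range is refused whole. "fingers" is the opening, from -1 (shut) to 1 (fully open), so that 0 is half open, set as the call begins (left out, the last holds). The fingers move at their own pace and stop on an object; "squeeze" is the grip in N (left out, the last holds). Time passes only in rows, so rows that do not move let the fingers close. It gives the time, the measured TCP pose, the force and the opening at its end, in the units of the state.
- readout.read_state(): the state, without advancing time (a new reading comes with each control period).
- eyes.read_camera(name): name is "scene" or "top" or "wrist"; returns a dict with "img" (400x640x3 uint8, red, green, blue), "camera_matrix" (3x3 intrinsics, pixels), "R" (3x3) and "t" (3): a world point X has camera coordinates R X + t; the wrist camera has in their place "mount" (4x4, takes a point from camera to tool coordinates, whose origin is the TCP and whose axes are the tool frame's). Camera axes: x right, y down, z forward; pixel columns grow to the right and rows downward; lengths in m; the calibration is good to about 2 mm. A picture is of the moment at which its call begins: read the wrist's pose just before it. There is no depth.
- ticket.sign_off(): hands the job in, once; it reports no verdict.
Trained networks look in a picture, given as the dict that the camera call returned (one of the last four; its "shot" number tells which), for a name from the list of things; names that differ only in an ending like _2 or _b are one class to them, and where a whole thing is asked for, a point or a joint stands for the part that bears it (a point fixed in the world has none). Each returns a list of dicts, best first, with "conf" (0 to 1); they miss things now and then, are a little off and sometimes report something else, mostly with a low value. They report only what shows in the picture. A call takes as long as a camera call.
- look_for(label, picture): "bbox" ([left, top, width, height] in pixels, round what is visible of it).
- trace(label, picture): "pixels" (400x640 bool, what is visible of it) and "bbox" ([left, top, width, height] in pixels, round what is visible of it).
The state is a dict: "t": time; "joints": joint angles; "qd": joint speeds; "effort": joint torques, N m; "position": TCP position; "tool_rot": TCP orientation; "force": force on the tool from outside, world axes, zero at the start; "torque": the same for the moment, N m; "grip_width": finger opening in m.
Only numpy, scipy, OpenCV 4.12 (cv2) and the standard library are available. Lean on these libraries where they do the work, as an engineer would, in place of code of your own. Each camera call takes 0.05 s, during which the arm holds its last target. There are 200 camera calls.

## Working session

There is one attempt and no reset: what is moved stays moved. The work goes in short steps, Python scripts to look and compute and a tool call to move; the robot and the scene stay as the last step left them, time stands still between calls to the robot, and variables do not carry over. Pictures are saved under pics/ and viewed, about 8 in all and at most 12, crops included, and the job is handed in when it is done.

Besides the shell and the picture viewer there is one more tool, called in YAML: its name, and indented under it one key for each argument. servo_tool: Moves the arm, as the interface text tells. Its arguments: {"type":"object","properties":{"moves":{"type":"array","items":{"type":"array","items":{"type":"array","items":{"type":"number","minimum":-1,"maximum":1}}}},"fingers":{"type":"number"},"squeeze":{"type":"number"}},"required":["moves"]}

```bash
mkdir -p pics
cat > h.py <<'E'
import numpy as np, cv2
from station import readout, eyes, ticket, look_for, trace, manip
def cam(n):
    p=eyes.read_camera(n); return p
def save(p,f): cv2.imwrite('pics/'+f,cv2.cvtColor(p['img'],cv2.COLOR_RGB2BGR))
def ray(p,uv):
    K=p['camera_matrix'];d=np.linalg.solve(K,[uv[0],uv[1],1.]);R=p['R'];return -R.T@p['t'],R.T@d
def atz(p,uv,z):
    c,d=ray(p,uv);return c+d*(z-c[2])/d[2]
def proj(p,X):
    x=p['camera_matrix']@(p['R']@np.array(X)+p['t']);return x[:2]/x[2]
def tri(rs):
    A=0;b=0
    for c,d in rs:
        d=d/np.linalg.norm(d);M=np.eye(3)-np.outer(d,d);A=A+M;b=b+M@c
    return np.linalg.solve(A,b)
E
python3 - <<'E'
from h import *
s=readout.read_state();print(s, manip.tcp_to_grasp)
for n in('scene','top'):
    p=cam(n);save(p,n+'0.png');print(n,-p['R'].T@p['t'])
    for l in('rail','stage','pad','marked_stop','plain_stop','forceps','tally_counter','bottle_1'):
        for d in trace(l,p)[:2]:
            ys,xs=np.nonzero(d['pixels']);print(l,round(d['conf'],2),d['bbox'],xs.mean().round(1),ys.mean().round(1))
a=cv2.imread('pics/scene0.png');b=cv2.imread('pics/top0.png')
E
```

```text
{'t': 0.0, 'joints': array([ 1.22640298e+00,  3.00471799e-01,  1.52161715e+00,  4.17082910e-06,
        1.32070934e+00, -6.65978906e-02]), 'qd': array([ 0.00144895,  0.00034652, -0.00079097,  0.00035823,  0.00141177,
       -0.00044669]), 'effort': array([-3.27615311e-06, -5.31790030e+01, -3.52765703e+01,  7.08995503e-02,
        2.41306279e-02, -5.54486394e-05]), 'position': array([0.15073559, 0.5286492 , 0.2048707 ]), 'tool_rot': array([-1.32857451, -1.0014167 ,  1.00309836]), 'force': array([ 0.49286874, -0.50461306, -0.78081469]), 'torque': array([-0.04128489,  0.02268322, -0.00756522]), 'grip_width': 0.09410818333224036} -0.0188
scene [-0.00128716 -0.59627493  0.53853573]
rail 0.92 [248.1, 182.5, 225.4, 126.0] 369.1 242.7
rail 0.59 [248.9, 158.0, 11.6, 34.7] 252.1 176.4
stage 0.94 [335.2, 197.5, 79.3, 51.6] 369.4 222.0
pad 0.84 [345.1, 215.6, 24.8, 18.3] 357.5 224.3
marked_stop 0.81 [279.6, 183.1, 23.9, 27.7] 287.6 195.7
tally_counter 0.79 [361.6, 285.5, 35.5, 25.2] 378.7 295.6
bottle_1 0.92 [249.0, 156.6, 11.8, 36.3] 252.7 176.7
top [0.38650177 0.09389839 1.07022146]
rail 0.85 [254.2, 145.6, 189.1, 90.0] 348.5 194.5
stage 0.66 [340.8, 146.8, 36.2, 61.5] 357.5 177.5
pad 0.72 [356.0, 184.5, 17.2, 19.6] 361.9 195.2
pad 0.18 [288.3, 198.3, 8.6, 26.1] 292.0 210.7
marked_stop 0.45 [288.7, 200.9, 10.2, 23.7] 292.1 211.1
plain_stop 0.59 [402.7, 176.7, 14.6, 20.4] 410.3 186.4
tally_counter 0.48 [398.1, 211.0, 21.6, 22.2] 409.5 223.6
bottle_1 0.46 [235.2, 210.5, 12.1, 13.3] 240.5 214.6
```

Run:
```python
import cv2,numpy as np
a=cv2.imread('pics/scene0.png')[140:330,230:490];b=cv2.imread('pics/top0.png')[130:260,220:460]
cv2.imwrite('pics/c.png',np.vstack([cv2.resize(a,(780,300)) if 0 else cv2.resize(a[:, :],(400,292),interpolation=3),]))
A=cv2.resize(a,(400,292),interpolation=cv2.INTER_CUBIC);B=cv2.resize(b,(720,390),interpolation=cv2.INTER_CUBIC)
cv2.imwrite('pics/top_c.png',B)
cv2.imwrite('pics/scene_c.png',cv2.resize(a,(780,570),interpolation=cv2.INTER_CUBIC))
```

```text
(no output)
```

View pics/scene_c.png

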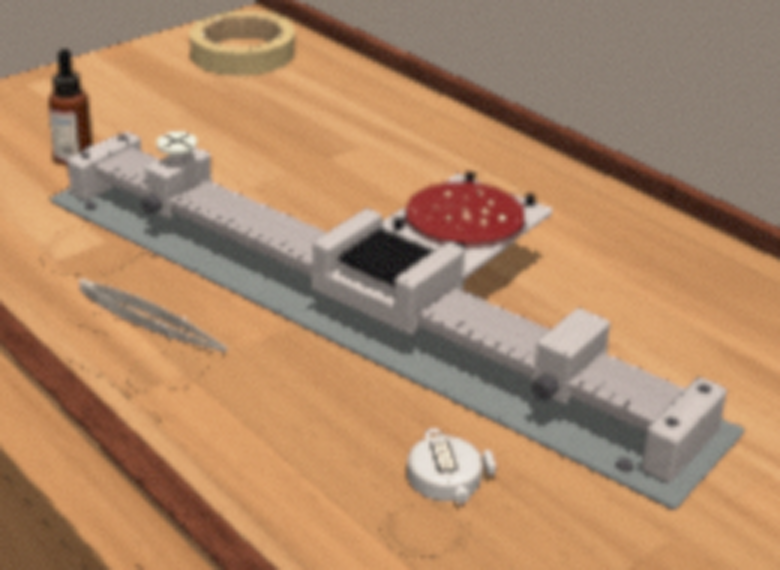

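View pics/top_c.png

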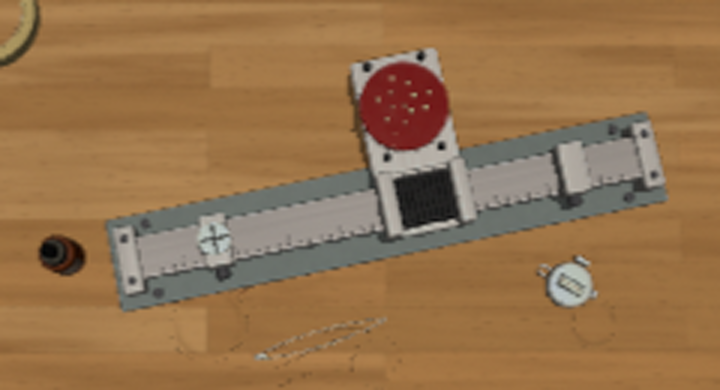

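The top view shows the pad at (362,195), the cross disc at (291,209) on the left (+y) and the plain stop at (410,186). The scene view agrees, with the pad at (358,225) and the cross at (289,187). The marked stop is therefore on the +y side.

```bash
cat >> h.py <<'E'
from scipy.spatial.transform import Rotation as Ro
E
python3 - <<'E'
from h import *
t=cam('top');s=cam('scene')
f=lambda x,y:(220+x/3,130+y/3); g=lambda x,y:(230+x/3,140+y/3)
for n,a,b in(('pad',f(426,196),g(384,255)),('cross',f(214,238),g(178,142))):
    print(n,tri([ray(t,a),ray(s,b)]))
P=atz(t,f(426,196),.055);C=atz(t,f(214,238),.072);print(P,C, atz(s,g(384,255),.055),atz(s,g(178,142),.072))
c=[atz(t,f(*q),.005)[:2] for q in((108,220),(124,310),(665,200),(645,113))]
d=(c[0]+c[1]-c[2]-c[3])/2;d/=np.linalg.norm(d)
print('rail dir',d,'len',np.linalg.norm(c[0]-c[3]),'centre',sum(c)/4,'gap',(C-P)[:2]@d, 'perp',(C-P)[:2]@[d[1],-d[0]])
print('plain',(atz(t,f(570,168),.056)-P)[:2]@d)
st=readout.read_state();print(st['t']);R=Ro.from_rotvec(st['tool_rot']).as_matrix();print(R.round(3));
print('delta tool units',R.T@(P-st['position'])/.025)
print('mount',manip)
E
```

```text
pad [ 0.51387252 -0.02510559  0.05150354]
cross [0.47562521 0.1681134  0.06957602]
[ 0.51438078 -0.02538294  0.055     ] [0.47419506 0.16865522 0.072     ] [ 0.5090527  -0.02877229  0.055     ] [0.47441929 0.16352326 0.072     ]
rail dir [-0.19713781  0.98037579] len 0.533546998191703 centre [0.50696532 0.00608903] gap 0.19815244038518348 perp -0.0011448457554592275
plain -0.13628946941681963
1.0
[[ 0.274 -0.    -0.962]
 [ 0.962 -0.     0.274]
 [-0.    -1.     0.   ]]
delta tool units [-17.33379038   6.01831469 -20.06420881]
mount <Robot object at 0x7fc4cca38050>
```

servo_tool:
  moves:
    - [[-0.5,0,-0.5,-0.8],[-0.9,0,-0.5,-0.8],[-1,0,-0.5,-0.8],[-1,0,-0.5,-0.8],[-1,0,-0.4,0],[-1,0,-0.4,0],[-1,0,-0.4,0],[-1,0,-0.4,0],[-1,0,-0.4,0],[-1,0,-0.4,0],[-1,0,-0.4,0],[-1,0,-0.4,0]]
  fingers: -1
  squeeze: 30

```text
t: 2.2
position: [0.3209, 0.2543, 0.2057]
tool_rot: [-1.093, -1.377, 1.373]
force: [-0.4, 0.6, 0.4]
grip_width: 0.0021
```

servo_tool:
  moves:
    - [[-1,0,-0.45,0],[-1,0,-0.45,0],[-1,0,-0.45,0],[-1,0,-0.45,0],[-1,0.2,-0.45,0],[-1,0.3,-0.45,0],[-1,0.3,-0.45,0],[-1,0.3,-0.45,0],[-1,0.3,-0.45,0],[-1,0.3,-0.45,0],[-1,0.3,-0.45,0],[-0.5,0.2,-0.2,0]]

```text
t: 3.4
position: [0.5194, -0.0096, 0.1511]
tool_rot: [-1.098, -1.381, 1.368]
force: [0.7, 0.5, -0.2]
grip_width: 0.0005
```

```bash
cat >> h.py <<'E'
def wcam():
    s=readout.read_state();p=eyes.read_camera('wrist');T=np.eye(4);T[:3,:3]=Ro.from_rotvec(s['tool_rot']).as_matrix();T[:3,3]=s['position']
    M=T@p['mount'];p['R']=M[:3,:3].T;p['t']=-M[:3,:3].T@M[:3,3];return s,T,p
E
python3 - <<'E'
from h import *
s,T,p=wcam();save(p,'w1.png');print(s['t'],s['position'],T[:3,:3].round(3),'cam',-p['R'].T@p['t'])
for l in('pad','stage','marked_stop'):
    for d in trace(l,p)[:1]:
        ys,xs=np.nonzero(d['pixels']);print(l,d['conf'],d['bbox'],xs.mean(),ys.mean(), atz(p,(xs.mean(),ys.mean()),.055))
print(proj(p,[.5144,-.0254,.055]))
E
```

```text
3.4 [ 0.51944706 -0.0096014   0.15109099] [[-0.224  0.008 -0.975]
 [ 0.975  0.003 -0.224]
 [ 0.001 -1.    -0.008]] cam [ 0.44651206 -0.02601872  0.32954044]
pad 0.69 [278.2, 167.5, 52.2, 48.1] 305.07111436950146 192.58541055718476 [ 0.51395843 -0.02330082  0.055     ]
stage 0.56 [257.4, 161.8, 96.6, 112.8] 300.9648399612027 203.36651309408342 [ 0.52473443 -0.02481193  0.055     ]
marked_stop 0.73 [487.1, 157.4, 60.5, 65.9] 518.8447298828863 195.66641480921797 [0.47322396 0.16717545 0.055     ]
[302.70912175 192.54367153]
```

View pics/w1.png

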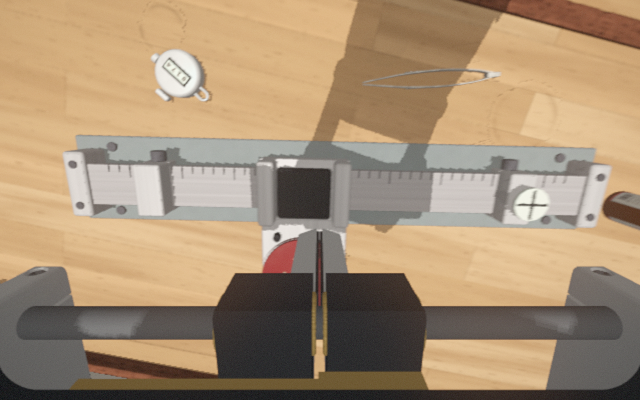

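The wrist view shows the pad centred at (304,193) and the disc at (531,205). Both give world positions within 2 mm of the top view's. The tool is about 1.5° off the rail, so I'll correct that and descend to just above the pad.

servo_tool:
  moves:
    - [[-0.2,0.3,0.36,0.17],[0,0.8,0,0],[0,0.8,0,0],[0,0.8,0,0],[0,0.4,0,0],[0,0,0,0]]

```text
t: 4.2
position: [0.5074, -0.0111, 0.0732]
tool_rot: [-1.115, -1.365, 1.348]
force: [0.3, -0.6, 1.1]
grip_width: 0.0001
```

Run:
```python
from h import *
s,T,p=wcam();save(p,'w2.png');print(s['t'],s['position'],s['force'],T[:3,:3].round(3))
d=np.array([-.197,.980]);e=s['position'][:2]-[.514,-.0245];print('along',e@d,'across',e@[d[1],-d[0]])
im=cv2.imread('pics/w2.png')[90:300,200:460];cv2.imwrite('pics/w2c.png',cv2.resize(im,None,fx=2.5,fy=2.5))
```

```text
4.2 [ 0.50735959 -0.01113404  0.07323466] [ 0.28595135 -0.62128607  1.11377257] [[-0.198  0.012 -0.98 ]
 [ 0.98   0.003 -0.198]
 [ 0.001 -1.    -0.012]]
along 0.014406804978340109 across -0.003874507392192124
```

View pics/w2c.png

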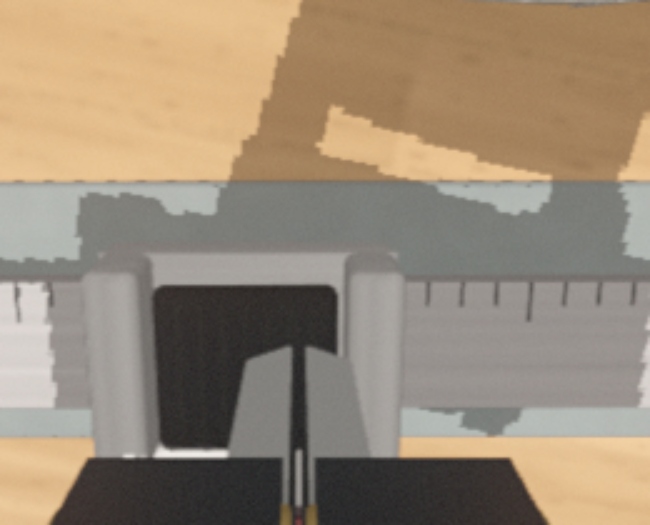

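The crop shows the rail level with the image, and the fingertips over the pad but too close to the +y ridge. I'll step back 8 mm and go down.

servo_tool:
  moves:
    - [[-0.32,0,-0.12,0],[0,0.2,0,0],[0,0.25,0,0],[0,0,0,0]]

```text
t: 4.65
position: [0.514, -0.0192, 0.0645]
tool_rot: [-1.12, -1.368, 1.346]
force: [0.4, -0.1, 0.7]
grip_width: 0.0
```

servo_tool:
  moves:
    - [[0,0.3,0,0],[0,0.15,0,0],[0,0.15,0,0]]

```text
t: 4.95
position: [0.5145, -0.0192, 0.0498]
tool_rot: [-1.121, -1.369, 1.346]
force: [-6.2, -0.9, 13.8]
grip_width: 0.0004
```

servo_tool:
  moves:
    - [[0,0,0,0],[0.1,0,0,0],[0.1,0,0,0]]

```text
t: 5.25
position: [0.5137, -0.0149, 0.0509]
tool_rot: [-1.122, -1.368, 1.347]
force: [-5.3, -2.7, 12.9]
grip_width: 0.0003
```

servo_tool:
  moves:
    - [[0.15,0.04,0.02,0],[0.2,0.04,0,0],[0.2,0.03,0,0],[0.2,0.03,0,0],[0.2,0.03,0,0]]

```text
t: 5.75
position: [0.5091, 0.0074, 0.0495]
tool_rot: [-1.126, -1.368, 1.348]
force: [-4.5, -2.6, 12.9]
grip_width: 0.0003
```

servo_tool:
  moves:
    - [[0.2,0.02,0,0],[0.25,0.02,0,0],[0.25,0.02,0,0],[0.25,0.02,0,0],[0.25,0.02,0,0],[0.25,0.02,0,0]]

```text
t: 6.35
position: [0.5019, 0.0427, 0.0494]
tool_rot: [-1.128, -1.367, 1.351]
force: [-4.6, -2.7, 12.9]
grip_width: 0.0009
```

Run:
```python
from h import *
s,T,p=wcam();save(p,'w3.png');print(s['t'],s['position'],s['force'],T[:3,:3].round(3))
im=cv2.imread('pics/w3.png')[90:300,200:500];cv2.imwrite('pics/w3c.png',cv2.resize(im,None,fx=2.5,fy=2.5))
```

```text
6.35 [0.50193694 0.04265648 0.04941659] [-4.60794725 -2.65149377 12.90513127] [[-0.199  0.021 -0.98 ]
 [ 0.98  -0.005 -0.199]
 [-0.009 -1.    -0.02 ]]
```

View pics/w3c.png

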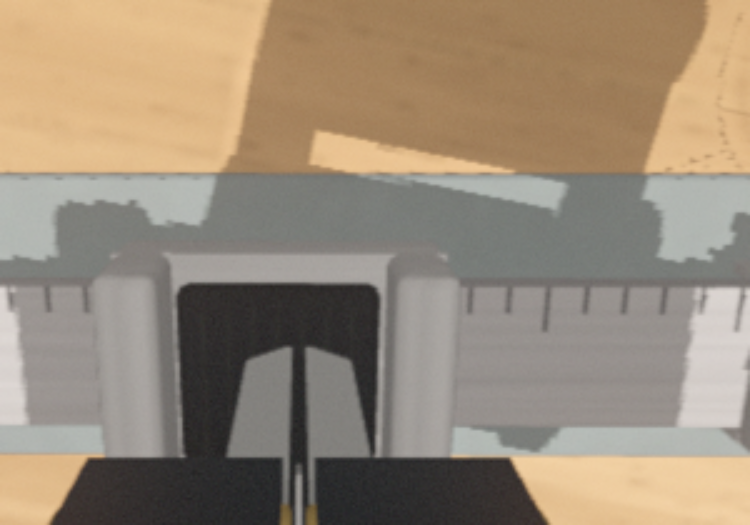

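The stage follows the fingertips, carried by friction on the pressed pad. I'll keep going.

servo_tool:
  moves:
    - [[0.25,0.02,0,0],[0.25,0.02,0,0],[0.25,0.02,0,0],[0.25,0.02,0,0],[0.25,0.02,0,0],[0.25,0.02,0,0],[0.25,0.02,0,0],[0.25,0.02,0,0],[0.25,0.02,0,0],[0.25,0.02,0,0],[0.25,0.02,0,0]]

```text
t: 7.5
position: [0.4882, 0.1113, 0.049]
tool_rot: [-1.132, -1.368, 1.355]
force: [-4.8, -2.3, 13.6]
grip_width: 0.0009
```

servo_tool:
  moves:
    - [[0.15,0.02,0,0],[0.12,0.02,0,0],[0.12,0.02,0,0],[0.12,0.02,0,0],[0.12,0.02,0,0]]

```text
t: 8.0
position: [0.4862, 0.1266, 0.0493]
tool_rot: [-1.136, -1.37, 1.357]
force: [-1.0, -8.6, 13.4]
grip_width: 0.0005
```

The force along the rail has risen from 2.3 to 8.6 N, so the stage is probably at the stop. I'll check with a picture.

Run:
```python
from h import *
s,T,p=wcam();save(p,'w4.png');print(s['t'],s['position'],s['force'])
im=cv2.imread('pics/w4.png')[90:300,200:500];cv2.imwrite('pics/w4c.png',cv2.resize(im,None,fx=2.5,fy=2.5))
```

```text
8.0 [0.48617161 0.12662023 0.04928809] [-1.0139149  -8.58026557 13.42645077]
```

View pics/w4c.png

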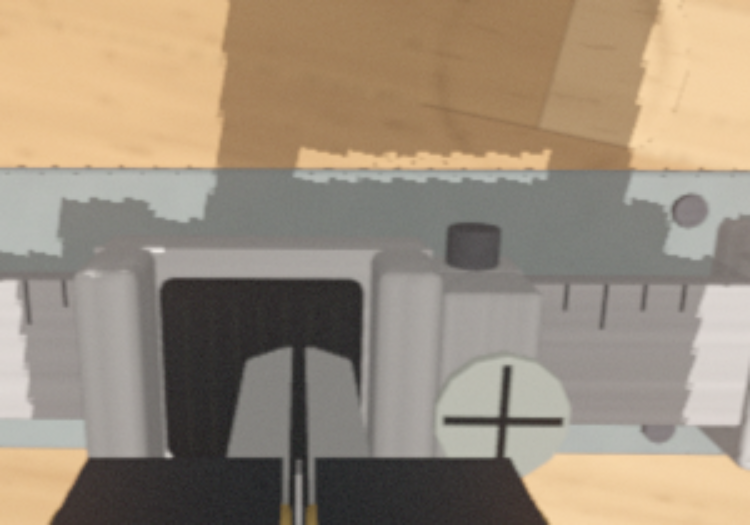

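The stage's end face is against the marked stop, next to the cross disc at crop (505,420). I'll lift straight up.

servo_tool:
  moves:
    - [[0,-0.3,0,0],[0,-0.6,0,0],[0,-1,0,0],[0,-1,0,0],[0,-1,0,0],[0,-1,0,0],[0,0,0,0],[0,0,0,0]]

```text
t: 8.85
position: [0.4823, 0.1285, 0.1739]
tool_rot: [-1.135, -1.369, 1.358]
force: [0.5, -0.0, 0.2]
grip_width: 0.0004
```

Run:
```python
from h import *
s,T,p=wcam();save(p,'w5.png');print(s['t'],s['position'],s['force'],s['qd'])
im=cv2.imread('pics/w5.png')[120:300,180:480];cv2.imwrite('pics/w5c.png',cv2.resize(im,None,fx=2.5,fy=2.5))
for l in('pad','marked_stop'):
    for d in trace(l,p)[:1]:
        ys,xs=np.nonzero(d['pixels']);print(l,d['conf'],d['bbox'],atz(p,(xs.mean(),ys.mean()),.055))
```

```text
8.85 [0.48229683 0.12846876 0.17392094] [ 0.50834949 -0.02139319  0.22041064] [ 2.69520030e-03 -1.19892161e-02 -1.59263117e-02  1.20448239e-03
  7.58135611e-03  3.80556511e-05]
pad 0.79 [286.7, 174.3, 50.3, 40.5] [0.48538495 0.11785502 0.055     ]
marked_stop 0.83 [349.6, 156.9, 31.6, 62.4] [0.47029025 0.16995634 0.055     ]
```

View pics/w5c.png

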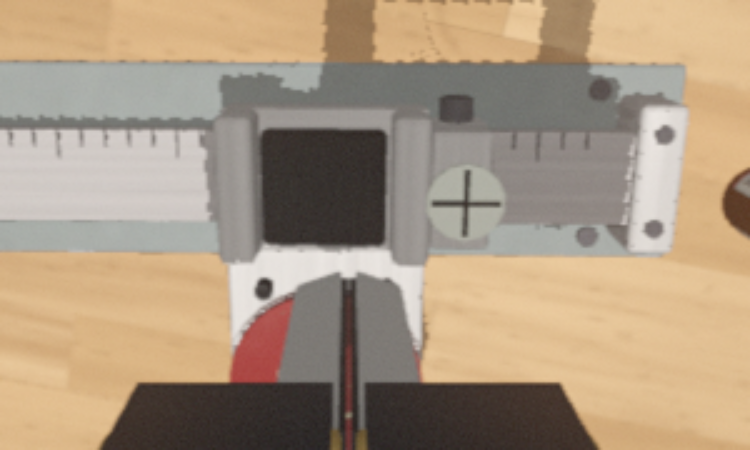

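The end view shows the ridge's outer face meeting the stop block at crop x≈431 with no gap, and the tool free of everything. I'll hand in.

```bash
python3 -c "
from station import ticket;print(ticket.sign_off())"
```

```text
the job is handed in; nothing more can be done
None
```

I pressed the pad with the closed fingertips and slid the stage about 144 mm to the marked stop. I then lifted straight up and handed the job in at about 9 s; no verdict was reported.

- **Pressing:** The pad was down about 4 to 6 mm, judged from the tip height, with 13 to 14 N on the tool, so the brake stayed free. Friction on the pad carried the stage; I did not push against the ridge.
- **At the stop:** The force along the rail rose from about 2.5 N to 8.6 N. The picture taken then showed the stage against the block with the cross disc.
- **After lifting:** The last picture shows no visible gap between stage and stop. The tip was at z = 0.174 m with about 0.5 N of residual force. The pad looks up, but I did not measure its height.
- **Disagreements:** In the first images, the scene camera put the pad and the cross up to about 6 mm from where the top camera put them. The wrist camera confirmed the top view to about 2 mm, so I used that. The networks' last positions put stage and stop about 54 mm apart, which matches contact.
- **Other objects:** I never moved near the forceps, the counter or the bottle, but I did not check their positions again at the end.

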